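Set the stirrer dial and lower the pipette

TASK

Get the stirring stand ready: turn its speed knob until the pointer stands at the little set tab on the rim of the scale, and let go. Then press the small lift lever on the stand's head all the way down, so that the glass pipette dips into the neck of the decanter. Leave the set tab where it is, and do not disturb the decanter or the other things on the shelf.

Things in the scene. Friction and masses are not known exactly. Their poses are not given: they have to be found in the camera images.
- stand: Stirring stand, fixed: grey slab 200 (x) x 360 (y) x 45 mm high; origin under its centre, -x side faces the robot. On top, in its frame (mm): at (-20, 100) the knob on a round white scale (radius 68, 11 ticks 27 deg apart); at (0, -100) a steel disc, 4 high, with the decanter; at (78, -100) a column carrying the head.
- head (a point): Centre of the stand's head, at its local (38, -100, 225) mm: a dark block 104 (stand's x) x 32 x 26 mm. The glass pipette slides through it at local (0, -100); its rubber bulb reaches up to 278 mm above the table. Axes as the stand's.
- speed_knob (a joint): Angle of the black speed knob, rad, 0 to 4.71, growing clockwise seen from above. The pointer's direction in the stand's frame is at angle (2.356 - value) from local +x towards +y. Friction holds it anywhere.
- knob_grip (a point): On the knob's axis, 80 mm above the table, a good height for the TCP. The grip is an upright bar 13 mm thick and 48 long, 55.5 to 89.5 mm above the table, on a skirt of radius 28. x axis: along the bar towards the pointer; z up. A white line on the bar's top runs to the pointer end.
- pointer_tip (a point): End of the knob's pointer, a black finger at the foot of the knob, 39 mm from the axis and 51 mm above the table; axes as knob_grip.
- set_tab (a joint): Angle of the set tab round the knob's axis, rad, same zero and direction as speed_knob: the pointer stands at the tab when both values are equal. Stiff; must not be moved.
- tab_point (a point): Inner point of the set tab, a small brass tab 14 (radially) x 12 x 5 mm with a wedge point (lying on the rim of the scale, top 52 mm above the table), 49 mm from the knob's axis; x axis points outward from the knob's axis, z up.
- lift_lever (a joint): Angle of the lift lever, rad: 0 = raised (35 deg above level), 0.9 = fully down at its stop (17 deg below level). About 1.5 to 2 N at the tip moves it and it stays where it is left. The pipette sinks with it, 40 mm per rad.
- lever_tip (a point): Centre of the black roller at the lever's end (radius 9 mm, 28 mm wide along the stand's y), 85 mm from the pivot. The pivot is at the stand's local (30, -62, 225) mm, the lever points to the stand's -x. Roller centre height: 274 mm raised (value 0), 201 mm fully down; press it from above.
- decanter: Empty flask-shaped glass decanter, loose, 110 mm high, base radius 46, neck radius 18 mm; stands on the stand's steel disc; origin at the centre of its underside.
- stopper: Cork stopper 34 mm high, radius 17, standing on the stand's slab between knob and lever; origin under its centre.
- bitters: Small amber bottle, radius 22, 120 mm high, behind the stand; origin under its centre.
- jigger: Steel measuring cup, radius 22, 60 mm high, behind the stand; origin under its centre.
- tumbler_a: Glass tumbler, rim radius 37, 85 mm high, beyond the stand's knob end; origin under its centre.
- tumbler_b: A second tumbler like the first, farther from the robot; origin under its centre.
- bowl: Sage green ceramic bowl, rim radius 65, 50 mm high, beyond the stand's decanter end; origin under its centre.
- spoon: Steel spoon 180 mm long lying in front of the stand; origin under its middle.
Mind the look-alikes: they are no part of the job. What is shaped like the decanter but green is not meant.

How it is judged:
By the outcome, as a careful person would: the job done as asked, in the order asked, and still so for the second after the job is handed in, with the robot touching nothing.
It also fails if it takes over 61 s, if anything falls off the work surface, if the arm or the gripper's body presses on something with over 40 N, if the wrist force passes 120 N, or if a joint passes its speed limit or range.

ROBOT

A 6-joint arm with a two-finger parallel gripper is mounted at the origin on the work surface. World frame = base frame: x ahead of the robot, y to its left, z up, the work surface at z = 0. Lengths are in m, angles in rad, forces in N, time in s.
With the tool pointing down it reaches from about 0.325 to 0.9 m from the base axis. Payload 6.1 kg.
Tool frame: the origin (TCP) lies between the finger pads, 19 mm behind the fingertips; this is the grasp point; z points along the fingers, y is the line along which they close (so a half turn about z gives the same grasp; the last joint's range is limited). The gripper opens to 85 mm and grips with 20 to 120 N. Pads are 22 mm wide; open, the fingers measure 114 mm over their backs; the gripper's body (76 mm by 85 mm) begins 54 mm behind the grasp point. The pads swing forward as they close: fully open they stand 13 mm farther back than shut.
Start: joints at [1.105, 0.22, 1.526, -0, 1.395, -0.126], TCP at [0.208, 0.589, 0.25] pointing down, gripper open.
Joint ranges: [-2.98, 2.98], [-0.91, 2.08], [0.09, 2.57], [-1.24, 4.39], [0.2, 2.65], [-2.68, 2.68]. Speed limits (rad/s): [2.57, 2.57, 3.01, 3.14, 3.14, 3.14].

INTERFACE

Orientations are given as a rotation vector (axis times angle).
In Python, from bench import env, viewer gives the robot as it stands.
- The arm moves only by the shell command python3 -m inch 'ROWS'. ROWS is JSON, a list that holds one entry, the list of rows, each a list of 5 numbers: the shift along the tool's x, y, z in m, then the turn about the tool's z in degrees, then the finger opening in m, from 0 to 0.0854. A call has exactly 10 rows; each row is the pose to reach, as a shift and turn from the pose commanded when the call began, along the tool's axes at that moment; what a row does not reach only later rows make up. A row lasts 1/10 s, in which the tool goes at most 50 mm and 8.59 degrees, less where a joint would pass 70% of its speed; a pose out of reach is approached as far as the arm can. A call with a gripper value outside its range is refused whole. The fingers move at their own pace and stop on an object; the grip force is fixed at half the most. Time passes only in rows, so rows that repeat a pose let the fingers close, or fill a call up. It gives the time, the measured TCP pose, the force, the opening and the grip force at its end, in the units of the state.
- env.state(): the state, without advancing time (a new reading comes with each control period).
- viewer.camera(name): name is "scene" or "top" or "wrist"; returns a dict with "frame" (384x512x3 uint8, red, green, blue), "fx", "fy", "cx", "cy" (pixels), "rvec" (rotation vector, rad) and "tvec" (3), from world to camera coordinates, as OpenCV has them. Camera axes: x right, y down, z forward; pixel columns grow to the right and rows downward; lengths in m; the calibration is good to about 2 mm. The wrist camera is an equidistant fisheye: a pixel r from the principal point sees the ray r / f radians off the axis. A picture is of the moment at which its call begins. There is no depth.
- env.hand_in(): hands the job in; it is judged then, once.
The state is a dict: "t": time; "qpos": joint angles; "qd": joint speeds; "joint_efforts": joint torques, N m; "tcp_pos": TCP position; "tool_rot": TCP orientation; "force": force on the tool from outside, world axes, zero at the start; "torque": the same for the moment, N m; "gripper_width": finger opening in m; "grip_force": force on a finger pad.
Only numpy, scipy, OpenCV 4.12 (cv2) and the standard library are available. Lean on these libraries where they do the work, as an engineer would, in place of code of your own. Each camera call takes 0.05 s, during which the arm holds its last target. There are 200 camera calls.

## Working session

There is one attempt and no reset: what is moved stays moved. The work goes in short steps, Python scripts to look and compute and a shell command to move; the robot and the scene stay as the last step left them, time stands still between calls to the robot, and variables do not carry over. Pictures are saved under pics/ and viewed, at most 10 in all, crops included, and the job is handed in when it is done.

```bash
mkdir -p pics; ls
cat > h.py <<'E'
import numpy as np, cv2
from bench import env, viewer
def cam(n):
    c=viewer.camera(n); c['R']=cv2.Rodrigues(np.array(c['rvec'],float))[0]; c['t']=np.array(c['tvec'],float); return c
def save(c,name): cv2.imwrite('pics/'+name,c['frame'][...,::-1])
def ray(c,u,v,fish=False):
    x=(u-c['cx'])/c['fx'];y=(v-c['cy'])/c['fy']
    if fish:
        r=np.hypot(x,y); s=np.sin(r)/r if r>1e-9 else 1; d=np.array([x*s,y*s,np.cos(r)])
    else: d=np.array([x,y,1.])
    return -c['R'].T@c['t'], c['R'].T@d/np.linalg.norm(d)
def onz(c,u,v,z,fish=False):
    o,d=ray(c,u,v,fish); return o+d*(z-o[2])/d[2]
def tri(a,b):
    (o1,d1),(o2,d2)=a,b
    s=np.linalg.lstsq(np.c_[d1,-d2],o2-o1,rcond=None)[0]
    p,q=o1+d1*s[0],o2+d2*s[1]; return (p+q)/2,np.linalg.norm(p-q)
def proj(c,p):
    q=c['R']@np.array(p)+c['t']; return q[0]/q[2]*c['fx']+c['cx'],q[1]/q[2]*c['fy']+c['cy']
E
python3 - <<'E'
from h import *
a=cam('scene');b=cam('top');save(a,'s0.png');save(b,'t0.png')
for c in(a,b):print(c['fx'],c['cx'],c['cy'],-c['R'].T@c['t'],c['R'].round(2).tolist())
s=env.state();print(s['tool_rot'],s['tcp_pos'],s['t'])
E
```

```text
pics
355.47277208239365 253.00931798007662 194.82888585178898 [1.12077251 0.13885578 1.00734208] [[-0.2, 0.98, 0.0], [0.83, 0.17, -0.54], [-0.53, -0.11, -0.84]]
353.72542211646936 260.2495440947897 199.32066986526206 [0.48742593 0.02274866 1.0152781 ] [[0.02, -1.0, 0.02], [-0.99, -0.02, -0.17], [0.17, -0.02, -0.99]]
[-5.31119761e-01 -3.09585279e+00  2.71651557e-03] [0.20808442 0.58877452 0.24899666] 0.1
```

View pics/s0.png

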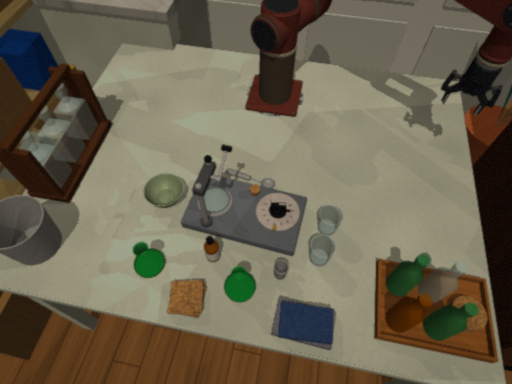

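View pics/t0.png

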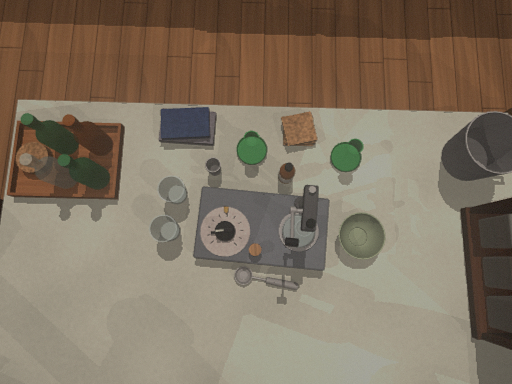

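The top view shows the slab around (262,228), the white scale at (225,231), a brass tab near (226,210), the clear decanter at (297,230), the roller at (291,242) and the cork at (255,250). The scene view has the same items: scale (278,211), tab (275,226), head (205,180) and roller (226,149).
Possible confusions are the green flask shapes at top (252,150) and (346,157), which I reject, and the cork at (255,250) against the brass tab at (226,210). I'll check the choice in a close crop.

Run:
```python
from h import *
a=cv2.imread('pics/s0.png');b=cv2.imread('pics/t0.png')
A=cv2.resize(a[135:255,175:315],None,fx=4,fy=4,interpolation=cv2.INTER_CUBIC)
B=cv2.resize(b[178:278,190:335],None,fx=4,fy=4,interpolation=cv2.INTER_CUBIC)
cv2.imwrite('pics/ca.png',A);cv2.imwrite('pics/cb.png',B)
```

```text
(no output)
```

View pics/ca.png

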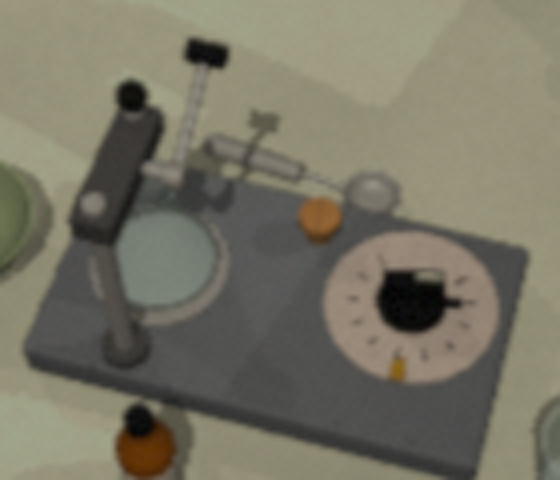

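View pics/cb.png

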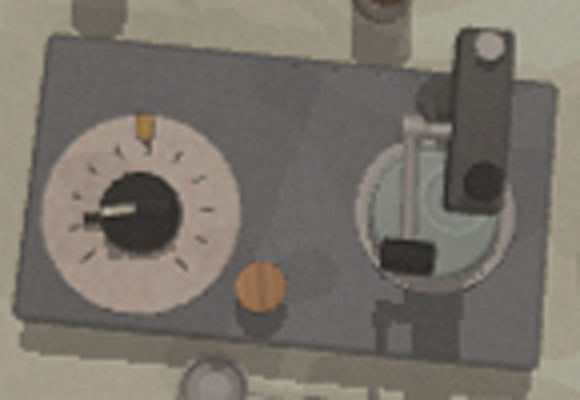

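The crops confirm the choice. In the top crop the scale is centred near (141,213), the pointer tip is at (88,218) facing +y, and the brass tab is at (146,125) facing +x. The roller is at (408,256), the head at (480,120) and the clear decanter at (440,215). The cork at (260,287) is not the tab.

```bash
cat > m.py <<'E'
from h import *
def blob(m,near):
    n,l,s,c=cv2.connectedComponentsWithStats(m.astype(np.uint8))
    i=min((i for i in range(1,n) if s[i,4]>=6),key=lambda i:np.hypot(*(c[i]-near))); return l==i,c[i],s[i,4]
E
python3 - <<'E'
from m import *
R={}
for n,sc,tb,ro,box,bulb in(('top',(225,231),(226,210),(291.5,242),(190,335,178,278),(310,223)),('scene',(278,211),(274.5,227),(227,148),(175,315,135,255),(208,159))):
    c=cam(n);f=c['frame'];h=cv2.cvtColor(f,cv2.COLOR_RGB2HSV).astype(int)
    H,S,V=h[...,0],h[...,1],h[...,2]
    print(n,'scale',f[int(sc[1])+15,int(sc[0])+5],'tab',h[int(tb[1]),int(tb[0])],'slab',h[245,235] if n=='top' else h[215,240],'table',h[300,200],'roller',h[int(ro[1]),int(ro[0])])
    t,tc,ta=blob((S>110)&(V>90)&(H>12)&(H<28),tb)
    r,rc,ra=blob(V<40,ro)
    k,kc,ka=blob(V<40,sc)
    print('tab',tc,ta,onz(c,*tc,.052)[:2],'roller',rc,ra,'knob',kc,ka,onz(c,*kc,.07)[:2])
    R[n]=(c,tc,rc,kc)
    # slab outline: low-saturation dark-grey
    m=((V<125)&(V>40)&(S<60)).astype(np.uint8); 
    w=np.zeros_like(m);w[box[2]:box[3],box[0]:box[1]]=1
    # scale
    s=((V>125)&w.astype(bool)&(f[...,0].astype(int)-f[...,1]>6)); s,sc2,sa=blob(s,sc)
    cn=max(cv2.findContours(s.astype(np.uint8),0,2)[0],key=cv2.contourArea)
    P=np.array([onz(c,u,v,.0465)[:2] for u,v in cv2.convexHull(cn)[:,0].astype(float)])
    (x,y),rad=cv2.minEnclosingCircle(P.astype(np.float32)); 
    A=np.c_[2*P,np.ones(len(P))];q=np.linalg.lstsq(A,(P**2).sum(1),rcond=None)[0]
    print('scale',q[:2],np.sqrt(q[2]+q[:2]@q[:2]),sa)
a,b=R['top'],R['scene']
for i,n in((1,'tab'),(2,'roller'),(3,'knob')): print(n,tri(ray(a[0],*a[i]),ray(b[0],*b[i])))
E
```

```text
top scale [165 150 138] tab [ 20 138 151] slab [ 16  34 156] table [ 22  39 164] roller [15 11 48]
tab [225.6  209.05] 20 [0.62086435 0.10193299] roller [496.25  210.625] 8 knob [  0.72727273 202.45454545] 11 [0.62152704 0.69983291]
scale [0.56171367 0.10249914] 0.06770834832480363 1515
scene scale [152 136 120] tab [ 20 201 133] slab [50  8 90] table [ 16 167 124] roller [ 0 26 20]
tab [273.875  227.0625] 16 [0.62520744 0.1033216 ] roller [226.13888889 147.94444444] 36 knob [277.41489362 210.13829787] 188 [0.57548595 0.1046125 ]
scale [0.56396323 0.10357306] 0.06638783670644463 938
tab (array([0.62175292, 0.1027808 , 0.04522259]), np.float64(0.0005890569081723839))
roller (array([ 0.6090459 , -0.13772739,  0.52196559]), np.float64(0.3241132392076186))
knob (array([0.66968506, 0.23171123, 0.50004768]), np.float64(0.35286953939968424))
```

Run:
```python
from m import *
R={}
K={'top':((50,35),(557,82),(537,370),(15,318),(190,178)),'scene':((470,478),(27,362),None,(526,250),(175,135))}
for n,ro,sc,th in(('top',(291.5,242),(225,231),62),('scene',(227,148),(278,211),40)):
    c=cam(n);V=c['frame'].max(2)
    r,rc,ra=blob(V<th,ro);k,kc,ka=blob(V<th,sc)
    print(n,rc,ra,kc,ka); R[n]=(c,rc,kc)
    o=np.array(K[n][4]); q=[None if p is None else np.array(p)/4+o-.375 for p in K[n][:4]]
    zt=.045
    print([None if p is None else onz(c,*p,zt)[:2].round(4) for p in q])
    R[n]+=(q[1],)
    # pointer: black pixels angle histogram around axis at z=51
    ys,xs=np.nonzero(V<(85 if n=='top' else 60)); P=np.array([onz(c,x,y,.051)[:2] for x,y in zip(xs,ys) if abs(x-sc[0])<30 and abs(y-sc[1])<30])
    d=P-np.array([.5625,.103]);r=np.hypot(*d.T);m=(r>.031)&(r<.045)
    print('ptr',np.c_[d[m]*1e3].round(0).tolist())
a,b=R['top'],R['scene']
for i,n in((1,'roller'),(2,'knob')): print(n,tri(ray(a[0],*a[i]),ray(b[0],*b[i])))
```

```text
top [291.24242424 241.6969697 ] 99 [224.81412639 230.89219331] 269
[array([0.6841, 0.1703]), array([ 0.6597, -0.1844]), array([ 0.4619, -0.1687]), array([0.4889, 0.1843])]
ptr [[-5.0, 36.0], [-5.0, 33.0], [-5.0, 31.0], [-8.0, 36.0], [-8.0, 33.0], [-8.0, 31.0]]
scene [226.10526316 147.97368421] 38 [277.41489362 210.13829787] 188
[array([0.6975, 0.17  ]), array([ 0.6726, -0.1735]), None, array([0.4948, 0.1856])]
ptr [[-5.0, 33.0], [-6.0, 36.0], [-2.0, 34.0], [-2.0, 37.0]]
roller (array([ 0.52520696, -0.05663841,  0.26371476]), np.float64(0.00019096774420368067))
knob (array([0.56134807, 0.10302689, 0.04543626]), np.float64(0.0014053110104689283))
```

```bash
python3 -m inch '[[[-0.02,-0.013,0,3,0.085],[-0.06,-0.04,0,10,0.085],[-0.10,-0.07,0,18,0.085],[-0.14,-0.097,0,26,0.085],[-0.18,-0.125,0,34,0.085],[-0.22,-0.152,0,42,0.085],[-0.26,-0.18,0,50,0.085],[-0.30,-0.207,0,57,0.085],[-0.33,-0.23,0,61,0.085],[-0.35,-0.24,0,63,0.085]]]'
cat > go.py <<'E'
# work out tool-frame shift to a world target & tool-y yaw (deg)
from h import *
import sys
s=env.state();R=cv2.Rodrigues(np.array(s['tool_rot']))[0]
t=np.array([float(v) for v in sys.argv[1:4]])
print('t',s['t'],'tcp',np.round(s['tcp_pos'],4),'tool shift',(R.T@(t-s['tcp_pos'])).round(4),'yaw y',np.degrees(np.arctan2(R[1,1],R[0,1])).round(2),'tilt',R[:,2].round(3),'q',np.round(s['qpos'],2),'F',np.round(s['force'],1),s['gripper_width'])
E
python3 go.py .5615 .1025 .2
```

```text
t: 1.3
tcp_pos: [0.4596, 0.2437, 0.2502]
tool_rot: [2.076, 2.357, -0.0]
force: [-0.1, 0.2, -0.1]
gripper_width: 0.085
grip_force: 0.0
t 1.3 tcp [0.4596 0.2437 0.2502] tool shift [-0.1529  0.0833  0.0503] yaw y 7.24 tilt [ 0.001 -0.001 -1.   ] q [ 0.34 -0.03  1.8  -0.    1.38  0.21] F [-0.1  0.2 -0.1] 0.08496049412273603
```

```bash
python3 -m inch '[[[-0.015,0.008,0.005,0,0.085],[-0.04,0.022,0.012,0,0.085],[-0.07,0.038,0.022,0,0.085],[-0.10,0.055,0.032,0,0.085],[-0.125,0.068,0.042,0,0.085],[-0.145,0.079,0.048,0,0.085],[-0.153,0.083,0.05,0,0.085],[-0.153,0.083,0.05,0,0.085],[-0.153,0.083,0.05,0,0.085],[-0.153,0.083,0.05,0,0.085]]]' >/dev/null
python3 - <<'E'
from h import *
c=cam('wrist');f=c['frame'];print(c['fx'],c['fy'],c['cx'],c['cy'],-c['R'].T@c['t'],c['R'][2],env.state()['tcp_pos'])
save(c,'w0.png')
E
```

```text
297.3186396354542 297.3186396354542 252.21401525165751 187.45125363691025 [0.55079073 0.1738564  0.32578468] [ 0.03553077 -0.26712518 -0.9630066 ] [0.56034815 0.10660791 0.20054921]
```

View pics/w0.png

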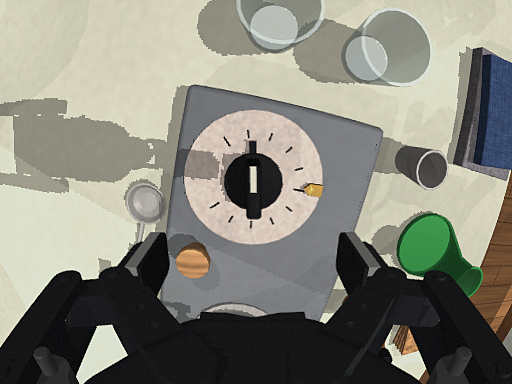

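The wrist view shows the scale centred at (253,177), the bar with its white line at (253,180), and the pointer end at (252,142). The brass tab is at (314,190) with its point at about (304,189).

```bash
cat > w.py <<'E'
from m import *
def meas(tag=None):
    c=cam('wrist');f=c['frame'];h=cv2.cvtColor(f,cv2.COLOR_RGB2HSV).astype(int);H,S,V=h[...,0],h[...,1],h[...,2]
    if tag: save(c,tag)
    Z=lambda m,z:np.array([onz(c,x,y,z,True)[:2] for y,x in zip(*np.nonzero(m))])
    fi=f.astype(int)
    s,sc,sa=blob((V>130)&(fi[...,0]-fi[...,1]>8)&(S<70),(253,177))
    cn=max(cv2.findContours(s.astype(np.uint8),0,2)[0],key=cv2.contourArea)
    P=np.array([onz(c,u,v,.0465,True)[:2] for u,v in cv2.convexHull(cn)[:,0].astype(float)])
    for _ in range(4):
        q=np.linalg.lstsq(np.c_[2*P,np.ones(len(P))],(P**2).sum(1),rcond=None)[0];r=np.sqrt(q[2]+q[:2]@q[:2])
        e=abs(np.hypot(*(P-q[:2]).T)-r); P=P[e<max(.0015,np.median(e)*2)]
    ctr=q[:2]; print('scale',ctr.round(4),r.round(4),len(P))
    T=Z((S>120)&(H>12)&(H<30)&(V>70),.052); d=T-ctr;rr=np.hypot(*d.T);d=d[(rr>.045)&(rr<.075)]
    print('tab n',len(d),'r',np.hypot(*d.mean(0)).round(4),'ang',np.degrees(np.arctan2(*d.mean(0)[::-1])).round(2))
    B=Z(V<50,.051);d=B-ctr;rr=np.hypot(*d.T);d=d[(rr>.032)&(rr<.042)];a=np.degrees(np.arctan2(d[:,1],d[:,0]));print('ptr n',len(a),'ang',np.median(a).round(2),a.min().round(1),a.max().round(1))
    return c,ctr
if __name__=='__main__':
    c,ctr=meas()
    f=c['frame'].astype(int)
    # white line on the bar top
    V=f.min(2);m=np.zeros(V.shape,bool);m[160:198,244:263]=1
    ys,xs=np.nonzero(m&(V>120));P=np.array([onz(c,x,y,.0895,True)[:2] for x,y in zip(xs,ys)])
    l=cv2.fitLine(P.astype(np.float32),2,0,.01,.01).ravel();print('line',np.degrees(np.arctan2(l[1],l[0])),P.mean(0),len(P))
    # height of tab from two views (top + wrist)
E
python3 w.py; python3 go.py .5615 .1025 .08
```

```text
scale [0.5608 0.1035] 0.0681 55
tab n 180 r 0.0598 ang -0.07
ptr n 139 ang -73.38 -141.3 129.8
line -81.005455 [0.55916536 0.11519641] 178
t 2.4 tcp [0.5604 0.1065 0.2005] tool shift [-0.0041  0.0005  0.1205] yaw y 7.61 tilt [ 0.001  0.    -1.   ] q [ 0.05  0.13  1.72  0.    1.29 -0.08] F [ 0.4 -0.1  0.1] 0.08512473537329714
```

```bash
python3 - <<'E'
from h import *
t=cam('top');w=cam('wrist');V=w['frame'].min(2).astype(int);m=np.zeros(V.shape,bool);m[160:198,244:263]=1
ys,xs=np.nonzero(m&(V>120));wc=(xs.mean(),ys.mean())
print(wc,tri(ray(t,219.1,230.1),ray(w,*wc,True)),'tab',tri(ray(t,225.6,209.05),ray(w,314,190,True)))
p=onz(w,252,143,.051,True)[:2]-[.5608,.1035];print('ptr',np.degrees(np.arctan2(p[1],p[0])),np.hypot(*p))
E
python3 go.py .5608 .1035 .08
```

```text
(np.float64(252.75), np.float64(179.0)) (array([0.55971557, 0.11416292, 0.08514544]), np.float64(0.0009037508886878466)) tab (array([0.62144894, 0.10223359, 0.04915554]), np.float64(0.0003989126043440801))
ptr 98.69232097263082 0.03677980435327712
t 2.5 tcp [0.5605 0.1063 0.2004] tool shift [-2.800e-03 -1.000e-04  1.204e-01] yaw y 7.6 tilt [ 0.001  0.    -1.   ] q [ 0.05  0.13  1.72  0.    1.29 -0.08] F [0.3 0.1 0.2] 0.08486012485137985
```

```bash
python3 -m inch '[[[0,0,0.01,-1,0.085],[0,0,0.02,-1,0.085],[0,0,0.035,-1,0.085],[0,0,0.045,-1,0.085],[0,0,0.05,-1,0.085],[0,0,0.05,-1,0.085],[0,0,0.05,-1,0.085],[0,0,0.05,-1,0.085],[0,0,0.05,-1,0.085],[0,0,0.05,-1,0.085]]]'>/dev/null
python3 go.py .5608 .1035 .08
```

```text
t 3.5 tcp [0.561  0.1055 0.1505] tool shift [-0.002  -0.0005  0.0705] yaw y 8.53 tilt [ 0.001  0.    -1.   ] q [ 0.05  0.18  1.76 -0.    1.19 -0.1 ] F [-1.  -0.4  0.1] 0.08502465228049041
```

```bash
python3 -m inch '[[[-0.001,0,0.015,0,0.085],[-0.002,0,0.03,0,0.085],[-0.002,0,0.045,0,0.085],[-0.002,0,0.06,0,0.085],[-0.002,0,0.07,0,0.085],[-0.002,0,0.07,0,0.085],[-0.002,0,0.07,0,0.06],[-0.002,0,0.07,0,0.04],[-0.002,0,0.07,0,0.02],[-0.002,0,0.07,0,0.0]]]'
python3 -m inch '[[[0,0,0,0,0],[0,0,0,0,0],[0,0,0,0,0],[0,0,0,0,0],[0,0,0,0,0],[0,0,0,0,0],[0,0,0,0,0],[0,0,0,0,0],[0,0,0,0,0],[0,0,0,0,0]]]'
python3 go.py .5608 .1035 .08
```

```text
t: 4.5
tcp_pos: [0.5615, 0.1036, 0.0808]
tool_rot: [2.049, 2.38, 0.001]
force: [0.1, 0.1, 0.3]
gripper_width: 0.0275
grip_force: 0.0
t: 5.5
tcp_pos: [0.5615, 0.1036, 0.0807]
tool_rot: [2.05, 2.38, 0.001]
force: [-0.4, -1.1, 6.1]
gripper_width: 0.0119
grip_force: 59.9
t 5.5 tcp [0.5615 0.1036 0.0807] tool shift [-0.     -0.0007  0.0007] yaw y 8.53 tilt [ 0.001  0.    -1.   ] q [ 0.04  0.27  1.8   0.    1.06 -0.1 ] F [-0.4 -1.1  6.1] 0.011921816820240403
```

```bash
python3 -m inch '[[[0,0,0,3,0],[0,0,0,8,0],[0,0,0,14,0],[0,0,0,20,0],[0,0,0,26,0],[0,0,0,32,0],[0,0,0,38,0],[0,0,0,44,0],[0,0,0,48,0],[0,0,0,50,0]]]'
python3 -m inch '[[[0,0,0,3,0],[0,0,0,8,0],[0,0,0,14,0],[0,0,0,20,0],[0,0,0,26,0],[0,0,0,32,0],[0,0,0,38,0],[0,0,0,43,0],[0,0,0,46,0],[0,0,0,46,0]]]'
python3 - <<'E'
from w import *
c,ctr=meas('w1.png')
E
python3 go.py .5608 .1035 .08
```

```text
t: 6.5
tcp_pos: [0.561, 0.1038, 0.0806]
tool_rot: [-2.865, -1.288, -0.0]
force: [-3.1, -0.1, 7.8]
gripper_width: 0.0121
grip_force: 60.3
t: 7.5
tcp_pos: [0.5608, 0.1043, 0.0807]
tool_rot: [-3.14, -0.067, 0.001]
force: [-3.4, 3.0, 8.4]
gripper_width: 0.0119
grip_force: 60.4
scale [0.5603 0.1041] 0.0685 37
tab n 683 r 0.0605 ang -0.53
ptr n 1712 ang 0.06 -180.0 180.0
t 7.55 tcp [0.5607 0.1043 0.0807] tool shift [0.     0.0008 0.0007] yaw y -87.48 tilt [-0.     0.001 -1.   ] q [0.04 0.27 1.8  0.   1.06 1.57] F [-3.5  2.3  8.5] 0.011986048466639344
```

View pics/w1.png

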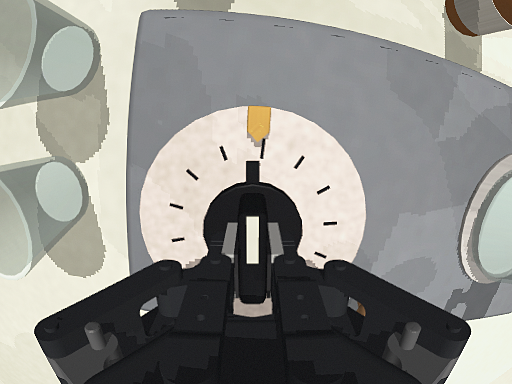

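The wrist view shows the pointer at (252,165), slightly left of the tab point at about (259,143). The knob still needs a few degrees clockwise.

```bash
cat > p.py <<'E'
from w import *
c,ctr=meas(); f=c['frame'].astype(int);V=f.max(2)
h=cv2.cvtColor(c['frame'],cv2.COLOR_RGB2HSV).astype(int)
tab=(h[...,1]>120)&(h[...,0]>12)&(h[...,0]<30)&(h[...,2]>70)
ang=lambda m,z,lo,hi:(lambda d:np.degrees(np.arctan2(*d[(np.hypot(*d.T)>lo)&(np.hypot(*d.T)<hi)].mean(0)[::-1])))(np.array([onz(c,x,y,z,True)[:2] for y,x in zip(*np.nonzero(m))])-ctr)
m=np.zeros(V.shape,bool);m[163:178,235:275]=1
tm=np.zeros(V.shape,bool);tm[100:150,235:285]=1
s0=ctr.copy()
for o in((0,0),(0,.001),(0.0,-.001)):
    ctr=s0+o;print(ctr.round(4),'ptr',ang(m&(V<50),.051,.03,.041),'tab',ang(tab&tm,.052,.045,.075),'tab inner',ang(tab&tm,.052,.045,.056))
E
python3 p.py
```

```text
scale [0.5603 0.1041] 0.0685 35
tab n 683 r 0.0605 ang -0.55
ptr n 1716 ang 0.08 -180.0 179.7
[0.5603 0.1041] ptr 2.639415025363401 tab -0.5479669301374991 tab inner -0.5520141634193678
[0.5603 0.1051] ptr 0.9728537791003 tab -1.4947999599824595 tab inner -1.5625243788765357
[0.5603 0.1031] ptr 4.3015201463908195 tab 0.3991654618407581 tab inner 0.4948864042949217
```

```bash
python3 -m inch '[[[0,0,0,1,0],[0,0,0,2,0],[0,0,0,3.1,0],[0,0,0,3.1,0],[0,0,0,3.1,0],[0,0,0,3.1,0],[0,0,0,3.1,0],[0,0,0,3.1,0],[0,0,0,3.1,0],[0,0,0,3.1,0]]]' >/dev/null
python3 p.py;  python3 go.py .5608 .1035 .08
```

```text
scale [0.5603 0.1042] 0.0685 26
tab n 696 r 0.0606 ang -0.58
ptr n 1706 ang -0.49 -179.9 179.2
[0.5603 0.1042] ptr -0.47869897429139296 tab -0.5788790943801768 tab inner -0.674511926873891
[0.5603 0.1052] ptr -2.141416121504905 tab -1.5244633886642764 tab inner -1.5879851517892554
[0.5603 0.1032] ptr 1.1848246326782266 tab 0.367020622845275 tab inner 0.28763864829252966
t 8.65 tcp [0.5608 0.1043 0.0806] tool shift [0.     0.0008 0.0006] yaw y -90.57 tilt [-0.     0.001 -1.   ] q [0.04 0.27 1.8  0.   1.06 1.63] F [-3.   3.1  7.8] 0.01191471437618095
```

```bash
python3 -m inch '[[[0,0,0,0,0.015],[0,0,0,0,0.02],[0,0,0,0,0.03],[0,0,0,0,0.04],[0,0,0,0,0.05],[0,0,0,0,0.05],[0,0,-0.01,0,0.05],[0,0,-0.03,0,0.05],[0,0,-0.06,0,0.05],[0,0,-0.1,0,0.05]]]'
python3 -m inch '[[[0,0,-0.04,0,0.05],[0,0,-0.08,0,0.05],[0,0,-0.12,0,0.05],[0,0,-0.15,0,0.05],[0,0,-0.16,0,0.05],[0,0,-0.16,0,0.03],[0,0,-0.16,0,0.01],[0,0,-0.16,0,0],[0,0,-0.16,0,0],[0,0,-0.16,0,0]]]'
python3 - <<'E'
from w import *
c,ctr=meas('w2.png')
cv2.imwrite('pics/w2c.png',cv2.resize(c['frame'][...,::-1],(768,576)))
E
python3 go.py .5297 -.0586 .34
```

```text
t: 9.65
tcp_pos: [0.5596, 0.1034, 0.1799]
tool_rot: [3.141, -0.016, -0.005]
force: [-0.3, 0.3, 0.2]
gripper_width: 0.05
grip_force: 0.0
t: 10.65
tcp_pos: [0.5605, 0.1035, 0.3387]
tool_rot: [3.141, -0.016, -0.003]
force: [-0.0, -0.2, -0.2]
gripper_width: 0.0001
grip_force: 0.0
scale [0.5606 0.1038] 0.0678 45
tab n 92 r 0.0602 ang -0.49
ptr n 22 ang -0.38 -139.3 130.5
t 10.7 tcp [0.5607 0.1035 0.339 ] tool shift [-0.0293  0.1624 -0.0009] yaw y -90.57 tilt [-0.002 -0.    -1.   ] q [ 0.04  0.05  1.55 -0.    1.54  1.63] F [ 0.   0.2 -0.6] 0.00019495446485584127
```

View pics/w2c.png

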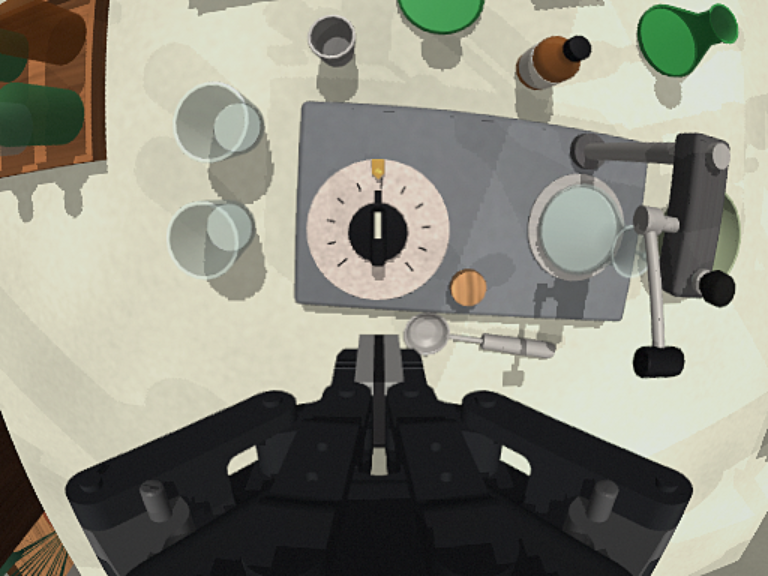

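The wrist view shows the pointer end at (377,195) lined up with the tab at (378,170), everything else undisturbed, and the roller at (658,361), which is (438.7,240.7) in the full frame.

```bash
cat > l.py <<'E'
from m import *
w=cam('wrist');t=cam('top');s=cam('scene')
V=w['frame'].max(2);m=V<50;m[:,:400]=0
r,rc,ra=blob(m,(438.7,240.7));print(rc,ra)
W=ray(w,*rc,True)
print(tri(W,ray(t,291.24,241.7)),tri(W,ray(s,226.1,147.97)))
E
python3 l.py;python3 go.py .5215 -.055 .34
```

```text
[438.30145867 240.86709887] 617
(array([ 0.52447359, -0.05585152,  0.26765523]), np.float64(0.0014200286636349287)) (array([ 0.52332956, -0.0573405 ,  0.26360057]), np.float64(0.002944638878589791))
t 10.85 tcp [0.5609 0.1035 0.3397] tool shift [-0.0378  0.1589 -0.0002] yaw y -90.57 tilt [-0. -0. -1.] q [ 0.04  0.05  1.55 -0.    1.54  1.63] F [0.3 1.1 0.4] -7.286617090709149e-05
```

```bash
python3 -m inch '[[[-0.003,0.01,0,-4,0],[-0.008,0.03,0,-12,0],[-0.012,0.05,0,-20,0],[-0.018,0.07,0,-28,0],[-0.022,0.09,0,-36,0],[-0.027,0.11,0,-44,0],[-0.032,0.13,0,-52,0],[-0.036,0.145,0,-60,0],[-0.039,0.153,0,-68,0],[-0.0400,0.157,0,-76,0]]]' >/dev/null
python3 -m inch '[[[0,0,0,-5,0],[0,0,0,-9,0],[0,0,0,-10.5,0],[0,0,0,-10.5,0],[0,0,0,-10.5,0],[0,0,0,-10.5,0],[0,0,0,-10.5,0],[0,0,0,-10.5,0],[0,0,0,-10.5,0],[0,0,0,-10.5,0]]]' >/dev/null
python3 go.py .520 -.053 .305
python3 - <<'E'
from h import *
c=cam('scene')
cv2.imwrite('pics/s1c.png',cv2.resize(c['frame'][60:240,130:330,::-1],None,fx=3,fy=3,interpolation=cv2.INTER_CUBIC))
E
```

```text
t 12.85 tcp [ 0.5194 -0.0531  0.34  ] tool shift [0.0001 0.0006 0.035 ] yaw y -4.07 tilt [ 0. -0. -1.] q [-0.25 -0.07  1.67  0.    1.55 -0.18] F [-0.4 -0.2 -0.4] 0.00034834827119039756
```

View pics/s1c.png

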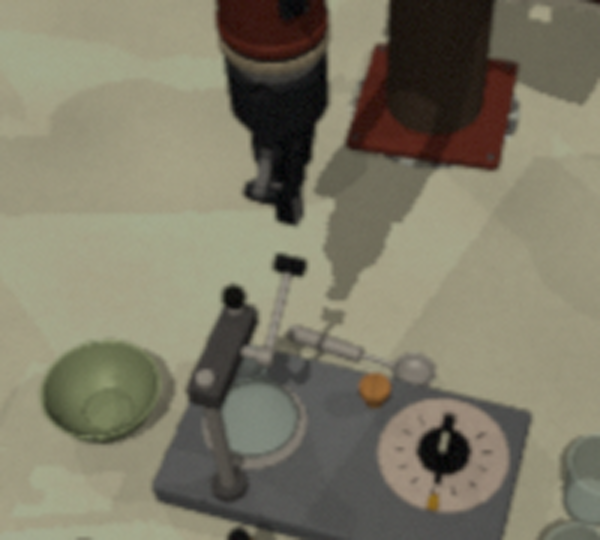

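The scene crop shows the closed fingertips at (290,215), straight above the roller at (290,265), clear of the head and bulb. The pointer still lies on the tab.

```bash
python3 -m inch '[[[0,0,0.015,0,0],[0,0,0.03,0,0],[0,0,0.04,0,0],[0,0,0.05,0,0],[0,0,0.06,0,0],[0,0,0.07,0,0],[0,0,0.08,0,0],[0,0,0.088,0,0],[0,0,0.095,0,0],[0,0,0.1,0,0]]]'
python3 -m inch '[[[0,0,0.002,0,0],[0,0,0.004,0,0],[0,0,0.006,0,0],[0,0,0.008,0,0],[0,0,0.009,0,0],[0,0,0.01,0,0],[0,0,0.01,0,0],[0,0,0.01,0,0],[0,0,0.01,0,0],[0,0,0.01,0,0]]]'
```

```text
t: 13.9
tcp_pos: [0.5194, -0.053, 0.2393]
tool_rot: [-2.299, -2.141, -0.0]
force: [-0.8, 0.5, 1.2]
gripper_width: -0.0001
grip_force: 0.6
t: 14.9
tcp_pos: [0.5193, -0.0531, 0.23]
tool_rot: [-2.299, -2.141, 0.0]
force: [0.5, -1.1, 0.2]
gripper_width: 0.0001
grip_force: 0.4
```

```bash
python3 -m inch '[[[0,0,0.001,0,0],[0,0,0.001,0,0],[0,0,0.002,0,0],[0,0,0.002,0,0],[0,0,0.003,0,0],[0,0,0.003,0,0],[0,0,0.003,0,0],[0,0,0.003,0,0],[0,0,0.003,0,0],[0,0,0.003,0,0]]]'
python3 - <<'E'
from h import *
c=cam('scene');w=cam('wrist');save(w,'w3.png')
A=cv2.resize(c['frame'][100:240,130:330,::-1],(600,420),interpolation=cv2.INTER_CUBIC)
cv2.imwrite('pics/s2c.png',A)
E
```

```text
t: 15.9
tcp_pos: [0.5196, -0.0531, 0.2281]
tool_rot: [2.298, 2.141, 0.001]
force: [-2.5, 0.4, 7.5]
gripper_width: -0.0002
grip_force: 3.7
```

View pics/s2c.png

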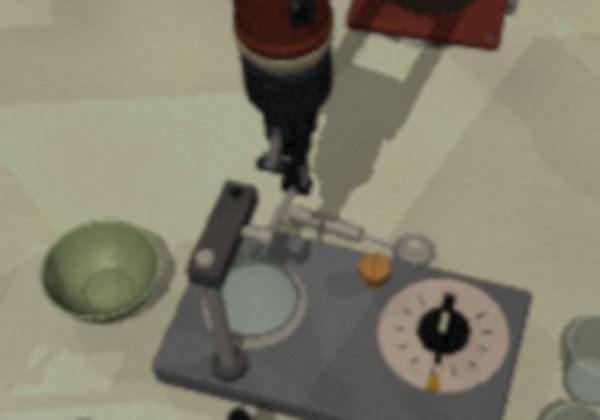

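The lever is down: the bulb now sits low on the head at (238,190) and the force has risen to 7.5 N at TCP 0.228, where the stop should be. I'll press slightly more to confirm, then retreat.

```bash
python3 -m inch '[[[0,0,0.001,0,0],[0,0,0.002,0,0],[0,0,0.002,0,0],[0,0,0.002,0,0],[0,0,0.002,0,0],[0,0,0.002,0,0],[0,0,0.002,0,0],[0,0,0.002,0,0],[0,0,0.002,0,0],[0,0,0.002,0,0]]]'
python3 -m inch '[[[0,0,-0.005,0,0],[0,0,-0.015,0,0],[0,0,-0.03,0,0],[0,0,-0.05,0,0],[0,0,-0.07,0,0],[0,0,-0.09,0,0],[0,0,-0.11,0,0],[0.01,-0.03,-0.12,0,0],[0.02,-0.07,-0.12,0,0],[0.03,-0.11,-0.12,0,0]]]'
python3 -m inch '[[[0.02,-0.02,0,0,0],[0.06,-0.03,0,0,0],[0.10,-0.04,0,0,0],[0.14,-0.05,0,0,0],[0.17,-0.05,0,0,0],[0.19,-0.05,0,0,0],[0.2,-0.05,0,0,0],[0.2,-0.05,0,0,0],[0.2,-0.05,0,0,0],[0.2,-0.05,0,0,0]]]'
python3 - <<'E'
from h import *
from m import blob
c=cam('scene');t=cam('top')
A=cv2.resize(c['frame'][130:255,150:330,::-1],(576,400),interpolation=cv2.INTER_CUBIC)[:, :400]
B=cv2.resize(t['frame'][178:278,190:335,::-1],(580,400),interpolation=cv2.INTER_CUBIC)[:,180:]
B2=cv2.resize(t['frame'][178:278,190:335,::-1],(580,400),interpolation=cv2.INTER_CUBIC)
C=cv2.resize(c['frame'][130:255,150:330,::-1],(288,200))
cv2.imwrite('pics/end.png',np.hstack([A,B2[:,180:]]))
E
```

```text
t: 17.0
tcp_pos: [0.5198, -0.0531, 0.2278]
tool_rot: [2.298, 2.14, 0.001]
force: [-5.9, 1.7, 16.1]
gripper_width: 0.0
grip_force: 8.1
t: 18.0
tcp_pos: [0.4108, -0.015, 0.346]
tool_rot: [2.299, 2.141, 0.001]
force: [1.0, 1.3, 0.9]
gripper_width: 0.0001
grip_force: 0.0
t: 19.0
tcp_pos: [0.3762, 0.1868, 0.3451]
tool_rot: [2.3, 2.139, -0.0]
force: [-0.4, -0.1, 0.1]
gripper_width: 0.0001
grip_force: 0.0
```

View pics/end.png

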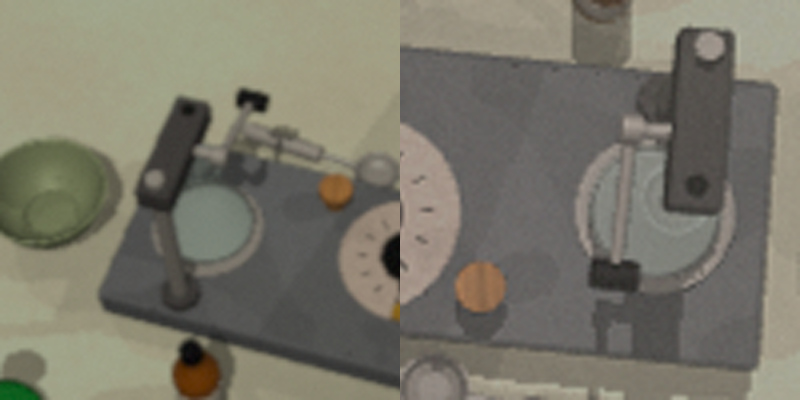

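The lever stays down: the roller is at (252,100) in the scene half and (615,275) in the top half, the bulb has sunk, and the decanter and cork are in place. One height check on the roller, then I hand in.

Run:
```python
from m import *
t=cam('top');s=cam('scene')
_,a,_=blob(t['frame'].max(2)<62,(288.7,246.6));_,b,_=blob(s['frame'].max(2)<45,(228.7,161))
p,e=tri(ray(t,*a),ray(s,*b));print(p,e)
V=t['frame'].max(2)
ys,xs=np.nonzero(V<85);P=np.array([onz(t,x,y,.051)[:2] for x,y in zip(xs,ys) if abs(x-225)<30 and abs(y-231)<30])-[.5617,.1025];r=np.hypot(*P.T);print(P[(r>.031)&(r<.042)].mean(0))
print(abs(p[2]-.2)<.012 and env.hand_in())
```

```text
[ 0.51746273 -0.05584507  0.19775975] 0.0013907208641621446
[ 0.03459959 -0.00114806]
the job is handed in; nothing more can be done
None
```

I turned the speed knob to the set tab (within about half a degree by the wrist camera) and let go. I then pressed the lift lever down to its stop, with the roller measured at 198 mm. The arm is clear and the job was handed in at about 19 s; I saw no sign that the tab, decanter or the other things were disturbed.

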